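# Shift the cutting board to the spare flip hook and fold the emptied one

### The arm

A 6-joint arm with a two-finger parallel gripper is mounted at the origin on the work surface. World frame = base frame: x ahead of the robot, y to its left, z up, the work surface at z = 0. Lengths are in m, angles in degrees, forces in N, time in s.
With the tool pointing down it reaches from about 0.375 to 0.825 m from the base axis. Payload 5.5 kg.
Tool frame: the origin (TCP) lies at the very end of the fingers, on their centre line; the grasp point (between the pads) lies robot.grip_depth behind it (robot.grip_depth is the distance from the TCP to the grasp point, in m); z points along the fingers, y is the line along which they close (so a half turn about z gives the same grasp; the last joint's range is limited). The gripper opens to 85 mm and grips with 20 to 120 N. Pads are 22 mm wide; open, the fingers measure 114 mm over their backs; the gripper's body (76 mm by 85 mm) begins 54 mm behind the grasp point. The pads swing forward as they close: fully open they stand 13 mm farther back than shut.
Start: joints at [-68.64, 17.962, -2.699, 69.339, 0, 90], TCP at [0.219, -0.559, 0.231] pointing down, gripper open.
Joint ranges: [-152.73, 152.73], [-39.44, 99.34], [-58.76, 71.6], [-118.89, 123.64], [-81.53, 83.1], [-180, 180]. Speed limits (degrees/s): [136.94, 136.94, 172.46, 180, 180, 180].

### API

Orientations are given as [roll, pitch, yaw] about the fixed x, y, z axes, in that order (R = Rz(yaw) Ry(pitch) Rx(roll)).
In Python, from station import robot, optics gives the robot as it stands. The module is installed in compiled form; this text tells all that it offers.
- The arm moves only by the tool step_arm, never from a script. Its argument "deltas" is a list of rows, each a list of 6 numbers: the shift along the tool's x, y, z in cm, then the turn, a rotation vector about the tool's x, y, z in degrees. A call has exactly 5 rows; each row shifts and turns the commanded pose from where the row before left it, along the tool's axes as they then stand; what a row does not reach is not made up. A row lasts 1/10 s, in which the tool goes at most 50 mm and 8.59 degrees, less where a joint would pass 70% of its speed; a pose out of reach is approached as far as the arm can. A call is refused whole if a number of a shift passes 5 or a number of a turn 8.59, either way. A call with a gripper value outside its range is refused whole. "jaw" is the closure, from 0 (fully open) to 1 (shut), set as the call begins (left out, the last holds). The fingers move at their own pace and stop on an object; "newtons" is the grip in N (left out, the last holds). Time passes only in rows, so rows that do not move let the fingers close, or fill a call up. It gives the time, the measured TCP pose, the force, the opening and the grip force at its end, in the units of the state.
- robot.state(): the state, without advancing time (a new reading comes with each control period).
- optics.camera(name): name is "scene" or "top"; returns a dict with "image" (384x512x3 uint8, red, green, blue), "range_z" (384x512 float32, m along the optical axis (not along the pixel's ray), 0 where there is no reading), "fx", "fy", "cx", "cy" (pixels), "dist_coeffs" ([k1, k2, p1, p2, k3] as OpenCV has them; the pictures are not rectified), "R" (3x3) and "t" (3): a world point X has camera coordinates R X + t. Camera axes: x right, y down, z forward; pixel columns grow to the right and rows downward; lengths in m; the calibration is good to about 2 mm. A picture is of the moment at which its call begins.
- robot.job_done(): hands the job in; it is judged then, once.
The state is a dict: "time": time; "q": joint angles; "joint_vel": joint speeds; "tau": joint torques, N m; "position": TCP position; "ee_rot": TCP orientation; "ft_force": force on the tool from outside, world axes, zero at the start; "moment": the same for the moment, N m; "gripper_width": opening from 0.0 (shut) to 1.0 (fully open); "finger_force": force on a finger pad.
Only numpy, scipy, OpenCV 4.12 (cv2) and the standard library are available. Lean on these libraries where they do the work, as an engineer would, in place of code of your own. Each camera call takes 0.05 s, during which the arm holds its last target. There are 200 camera calls.

### The job

Flip the folded-up hook on the end of the wooden counter shelf right out, move the green cutting board over from the other hook so that it hangs by the slot in its handle on this one, and then fold the emptied hook up flat so that nothing sticks out there. Leave the other things on the counter standing where they are.

Things in the scene. Friction and masses are not known exactly. Their poses are not given: they have to be found in the camera images.
- rack: Pine counter shelf, fixed: 200 mm deep (x) by 340 wide (y) by 285 high; two saucers on top, 20 mm high, over 60 mm behind the panel's face. Origin on the counter under the middle of the face of its 18 mm thick end panel, which carries both hooks and ends level with the shelf's top. z up, y along the panel, -x straight out of the panel; the shelf lies on the +x side.
- used_base: Steel screw plate (44 wide, 80 high, 4 mm thick) of the flip hook the board hangs on at the start. Origin on the panel's face at hinge-pin height: 235 mm above the counter, 50 below the panel's top edge. Axes as the rack's. The pin runs along y, 18 mm out from the panel (x = -0.018). The two hooks are alike, 170 to 200 mm apart along y; which is on which side varies.
- used_hook (a joint): Angle of its peg: 0 = folded flat, straight up along the panel; 1.0 rad = right out at its stop, sloping up and out (57 degrees from vertical). Starts at 1.0. Friction in the hinge (0.07 N m, about 1 N at the peg's end) keeps it where it is left. If pushed straight at the panel a far-out peg may jam: move its end along its arc, upward at first.
- used_tip (a point): End of that peg, mid-width: 80 mm from the pin axis. Peg: flat steel bar 14 mm wide (y), 7 mm thick, rounded end; on its upper side a seat, level when the peg is out, 18 to 36 mm out from the pin and 27 mm above it; beyond the seat the bar slopes on up to its end. z points along the peg, away from the pin; y is the rack's y.
- spare_base: Screw plate of the second, empty flip hook; same make, size, height and axes as the first.
- spare_hook (a joint): Angle of the spare peg, measured likewise; starts folded (0 to 0.12), its stop is at 1.0. Folded, its end stands 30 mm above the panel's top edge and its back is 14 mm or more in front of the panel's face, so a fingertip passing over the panel's top can push it out from behind, then press it down to the stop.
- spare_tip (a point): End of the spare hook's peg, as for used_tip.
- board_slot (a point): Centre of the slot (30 mm wide, 36 high) in the handle of the green plastic cutting board (10 mm thick, about 0.26 kg). x through its thickness, y along its width, z up as it hangs, nearly parallel to the rack's axes. Handle: 54 mm wide, straight sides from 32 mm above this point to 28 mm below it, where the 150 mm wide blade begins.
- board_mid (a point): Middle of the same board, 105 mm above its lower edge and 73 mm below the slot's centre; the board is 210 mm high in all, its blade 150 by 150 mm. At the start it hangs on the used peg's seat, about 45 mm out from the panel, its lower edge about 65 mm above the counter.
- lunch_tin: Three-tier steel stacking lunch tin with a wire handle, diameter 120 mm, 195 high. Origin: centre of its underside. Bystander.
- tumbler: Glass tumbler, diameter 72 mm, 115 high. Origin: centre of its underside. Bystander.
- mug: Red ceramic mug, diameter 82 mm, 92 high, with a handle. Origin: centre of its underside. Bystander.
- caddy: Round aluminium tea caddy with lid and small knob, diameter 93 mm, 138 high. Origin: centre of its underside. Bystander.
- fish_can: Flat food can, diameter 80 mm, 36 high, near the foot of the panel between the hooks. Origin: centre of its underside. Bystander.
- bowl: White bowl, diameter 110 mm, 50 high. Origin: centre of its underside. Bystander.
Mind the look-alikes: they are no part of the job. What is meant by the part that bears board_slot is not black, and is the larger of those in its own colour.

How it is judged (in metres and radians):
On the way, in this order (a step that is already met when the one before it is completed fails the run):
1. the spare hook is flipped right out to its stop (value of joint spare_hook above 0.93 rad), for 0.2 s.
2. the board hangs by its slot on the spare hook, let go (contact force between spare_base and board above 1.2 N and contact force between the fingers and board below 0.1 N and x of board_slot in the frame of spare_base between -0.085 and -0.02 m and y of board_slot in the frame of spare_base between -0.012 and 0.012 m and z of board_slot in the frame of spare_base between -0.02 and 0.06 m and angle between board_slot's own z axis and vertical below 0.2 rad and value of joint spare_hook above 0.93 rad), for 0.3 s.
3. the emptied hook is folded up flat (value of joint used_hook below 0.08 rad and contact force between spare_base and board above 1.2 N and contact force between the fingers and board below 0.1 N and x of board_slot in the frame of spare_base between -0.085 and -0.02 m and y of board_slot in the frame of spare_base between -0.012 and 0.012 m and z of board_slot in the frame of spare_base between -0.02 and 0.06 m and angle between board_slot's own z axis and vertical below 0.2 rad), for 0.2 s.
At the end, for the whole second after the job is handed in: Spare hook right out (above 0.93 rad); board let go, at rest and upright (within 0.2 rad), borne by its peg (over 1.2 N) through the slot, slot centre within 12 mm of the hook's middle, 20 to 85 mm off the panel, -20 to 60 mm above the pin; first hook folded flat (below 0.08 rad) (all of step 3 and value of joint spare_hook above 0.93 rad and linear speed of board below 0.03 m/s and angular speed of board below 0.3 rad/s); the robot touches nothing.
It fails at once if the lunch tin, tea caddy or food can is knocked over or pushed more than 25 mm from its place (distance of any of lunch_tin, caddy, fish_can from where it was at the start of the episode above 0.025 m or angle between any of lunch_tin, caddy, fish_can's own z axis and vertical above 0.3 rad).
It fails at once if the tumbler, mug or bowl is knocked over or pushed more than 25 mm from its place (distance of any of tumbler, mug, bowl from where it was at the start of the episode above 0.025 m or angle between any of tumbler, mug, bowl's own z axis and vertical above 0.3 rad).
It also fails if it takes over 67 s, if anything falls off the work surface, if the arm or the gripper's body presses on something with over 40 N, if the wrist force passes 120 N, or if a joint passes its speed limit or range.

## Working session

There is one attempt and no reset: what is moved stays moved. The work goes in short steps, Python scripts to look and compute and a tool call to move; the robot and the scene stay as the last step left them, time stands still between calls to the robot, and variables do not carry over. Pictures are saved under pics/ and viewed, at most 10 in all, crops included, and the job is handed in when it is done.

Besides the shell and the picture viewer there is one more tool, called after "Emit:" as name([rows], argument=value, ...), one row to a line, values as JSON. step_arm: Moves the arm, as the interface text tells. Its arguments: {"type":"object","properties":{"deltas":{"type":"array"},"jaw":{"type":"number"},"newtons":{"type":"number"}},"required":["deltas"]}

```bash
mkdir -p pics; cat > h.py <<'E'
import numpy as np, cv2
from station import robot, optics
from scipy.spatial.transform import Rotation as Ro
def cloud(c):
    h,w=c['range_z'].shape; K=np.array([[c['fx'],0,c['cx']],[0,c['fy'],c['cy']],[0,0,1.]])
    u,v=np.meshgrid(np.arange(w),np.arange(h))
    p=cv2.undistortPoints(np.stack([u,v],-1).reshape(-1,1,2).astype(np.float64),K,np.array(c['dist_coeffs'],float)).reshape(h,w,2)
    z=c['range_z']; P=np.dstack([p*z[...,None],z])
    X=(P-np.array(c['t']))@np.array(c['R']); X[z==0]=np.nan
    return X
E
python3 - <<'E'
from h import *
ims=[]
for n in('scene','top'):
    c=optics.camera(n); np.savez(n+'0.npz',im=c['image'],X=cloud(c)); cv2.imwrite(f'pics/{n}0.png',cv2.resize(c['image'][...,::-1],(768,576)))
    print(n,-np.array(c['R']).T@c['t'])
s=robot.state();print(s); print(robot.grip_depth)
E
```

```text
scene [0.13857482 0.64058373 1.12489902]
top [ 0.25876072 -0.06376936  1.45415724]
{'time': 0.1, 'q': array([-6.86394853e+01,  1.79987853e+01, -2.74981869e+00,  6.93404269e+01,
       -8.10578925e-04,  9.00001022e+01]), 'joint_vel': array([-0.11091309,  0.00178186,  0.1841958 , -0.01666548, -0.09149526,
       -0.04137594]), 'tau': array([ 8.59984084e-06, -5.40765309e+01,  3.40541625e+01,  1.11532109e-02,
        1.55962999e-05, -1.24413367e-05]), 'position': array([ 0.21834124, -0.55828623,  0.23052486]), 'ee_rot': array([-1.79910969e+02,  8.10736721e-04,  2.13604138e+01]), 'ft_force': array([ 1.12258404,  0.64442806, -0.5661038 ]), 'moment': array([-0.045446  , -0.00698707, -0.03323374]), 'finger_force': 0.0, 'gripper_width': 1.0005652509967973}
0.0187
```

View pics/scene0.png

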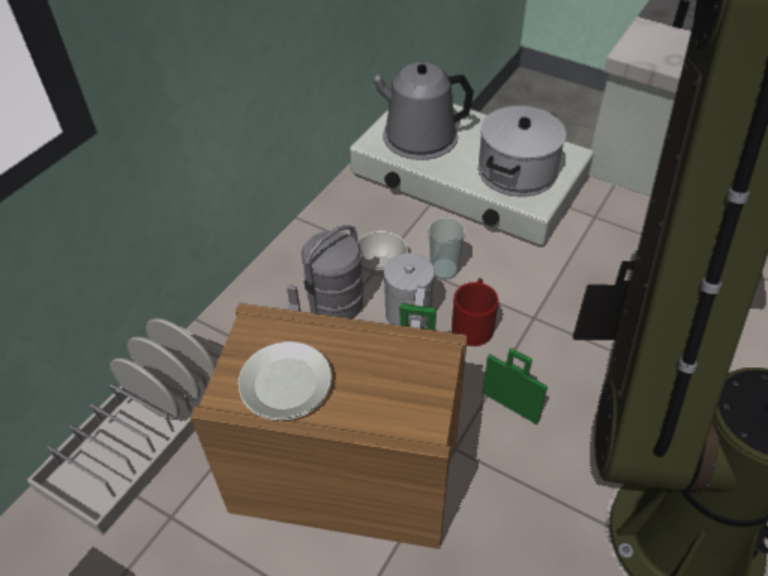

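View pics/top0.png

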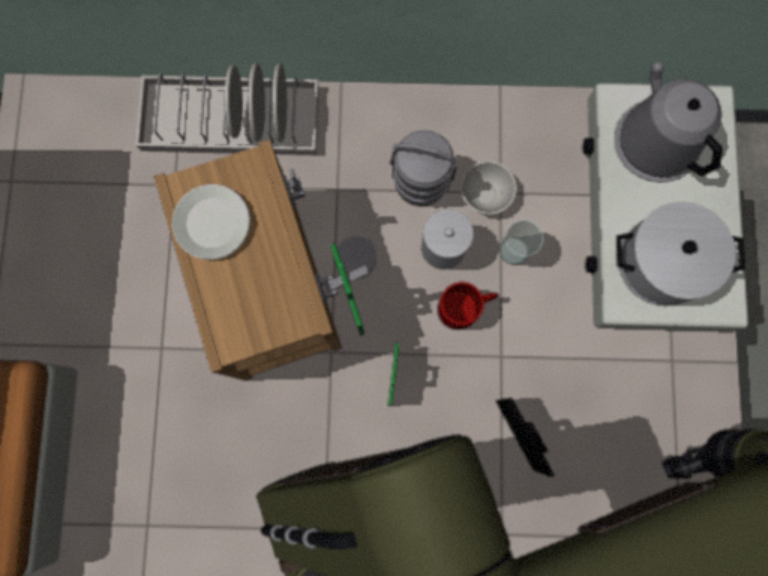

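The scene shows the shelf with its end panel facing right in the top view (edge (270,145) to (335,345)). The folded spare hook is at (293,185) and the used hook at (330,285).

Candidates for the board:
- Green hanging board at (348,290).
- Small green board standing at (393,375).
- Black board at (525,437).

The hanging green one fits, being not black and the larger of the two greens. I'll confirm it in a crop while measuring.

```bash
python3 - <<'E'
from h import *
d=np.load('top0.npz');im=d['im'];X=d['X']
s=np.load('scene0.npz')
cr=im[85:285,170:310]; a=cv2.resize(cr[...,::-1],(420,600),interpolation=cv2.INTER_CUBIC)
b=s['im'][180:290,180:370]; b=cv2.resize(b[...,::-1],(380,220),interpolation=cv2.INTER_CUBIC)
o=np.zeros((600,800,3),np.uint8);o[:,:420]=a;o[:220,420:]=b;cv2.imwrite('pics/crop0.png',o)
# shelf top
v,u=np.mgrid[:384,:512]
m=(abs(X[...,2]-.285)<.006)&(u<230)&(v<260)
mm=m.astype(np.uint8)
P=X[m][:,:2]; r=cv2.minAreaRect(P.astype(np.float32));print('top',r,cv2.boxPoints(r))
print('z',np.median(X[m][:,2]))
hsv=cv2.cvtColor(im,cv2.COLOR_RGB2HSV)
g=(hsv[...,0]>45)&(hsv[...,0]<75)&(hsv[...,1]>130)&(v<300)
n,l,st,ce=cv2.connectedComponentsWithStats(g.astype(np.uint8))
for i in range(1,n):
    if st[i,4]>20:
        Q=X[l==i];print(st[i],np.nanmin(Q,0),np.nanmax(Q,0),np.nanmedian(Q,0))
# bystander tops
for nm,(a,b) in dict(tin=(282,105),caddy=(299,155),tumbler=(348,162),mug=(307,203),bowl=(326,125),can=(240,170),black=(350,291),small=(262,250)).items():
    Q=X[b-6:b+7,a-6:a+7].reshape(-1,3);print(nm,np.nanmedian(Q,0).round(3),np.nanmax(Q[:,2]).round(3))
# hooks: points above .24 and not shelf, right of panel
for nm,(x0,x1,y0,y1) in dict(spare=(186,206,110,136),used=(208,250,170,205)).items():
    S=np.zeros_like(m);S[y0:y1,x0:x1]=1
    k=S&(X[...,2]>.235)&~m&~g
    print(nm); 
    for q,w in zip(X[k],zip(u[k],v[k])): print(w,q.round(3),end=';')
    print()
E
```

```text
top ((0.5218901634216309, 0.15456277132034302), (0.33965590596199036, 0.2450989931821823), 19.962478637695312) [[ 0.32042712  0.21176898]
 [ 0.4041051  -0.01860357]
 [ 0.7233532   0.09735656]
 [ 0.63967526  0.3277291 ]]
z 0.2843219349207621
[221 163  21  59 168] [ 0.40757594 -0.0194934   0.12212497] [0.5458914  0.03435676 0.28142278] [0.4659855  0.00312539 0.21894796]
[260 230   6  40  50] [ 0.28181913 -0.08403674  0.10848514] [ 0.38695457 -0.0724316   0.16428651] [ 0.33501841 -0.07680281  0.11539004]
tin [ 0.727 -0.122  0.158] 0.198
caddy [ 0.593 -0.173  0.127] 0.144
tumbler [ 0.605 -0.329  0.012] 0.113
mug [ 0.48  -0.208  0.006] 0.014
bowl [ 0.721 -0.264  0.008] 0.023
can [ 0.568 -0.008  0.037] 0.044
black [ 0.231 -0.31   0.131] 0.213
small [ 0.336 -0.077  0.002] 0.164
spare
(np.int64(186), np.int64(112)) [0.668 0.125 0.255];(np.int64(194), np.int64(112)) [0.648 0.097 0.313];(np.int64(193), np.int64(113)) [0.646 0.099 0.312];(np.int64(194), np.int64(113)) [0.645 0.096 0.315];(np.int64(195), np.int64(113)) [0.646 0.094 0.313];(np.int64(193), np.int64(114)) [0.643 0.099 0.313];(np.in
[... 22916 characters left out ...]
nt64(197)) [0.452 0.004 0.255];(np.int64(233), np.int64(197)) [ 0.454 -0.001  0.246];(np.int64(234), np.int64(197)) [ 0.454 -0.003  0.244];(np.int64(214), np.int64(198)) [0.446 0.044 0.272];(np.int64(215), np.int64(198)) [0.446 0.041 0.273];(np.int64(232), np.int64(198)) [0.452 0.002 0.237];(np.int64(214), np.int64(199)) [0.443 0.044 0.271];(np.int64(215), np.int64(199)) [0.445 0.042 0.264];(np.int64(216), np.int64(199)) [0.447 0.041 0.248];(np.int64(215), np.int64(200)) [0.444 0.043 0.253];(np.int64(216), np.int64(200)) [0.445 0.041 0.248];(np.int64(215), np.int64(201)) [0.442 0.043 0.249];(np.int64(215), np.int64(202)) [0.436 0.041 0.271];(np.int64(216), np.int64(204)) [0.435 0.04  0.247];
```

View pics/crop0.png

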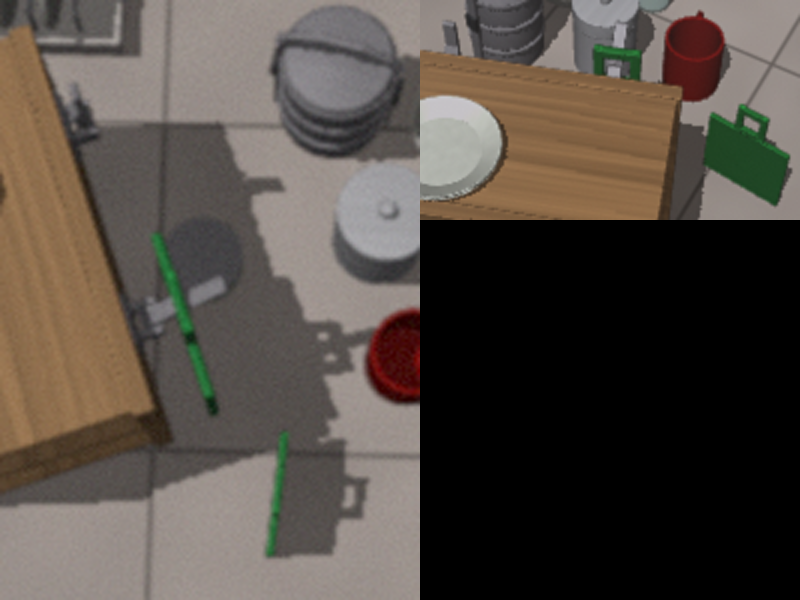

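The crop confirms it: the large green board hangs with the used peg through its slot (crop ~(185,300)). The small green one (275,495) stands alone. The empty hook is at (80,110). Next I'll work out the rack frame and the clearances.

```bash
cat >> h.py <<'E'
YAW=110.0
def rows(path):
    """path: list of (xyz world, yaw, n) ; prints tool-axis rows from the measured pose (tool down)"""
    s=robot.state(); p=np.array(s['position']); R=Ro.from_euler('xyz',s['ee_rot'],degrees=True)
    for xyz,yaw,n in path:
        xyz=np.array(xyz,float); T=Ro.from_euler('xyz',[180,0,yaw],degrees=True)
        w=(R.inv()*T).as_rotvec()/n; d=(xyz-p)/n
        for k in range(n):
            t=R.inv().apply(d)*100; r=np.degrees(w)
            print([round(float(a),2) for a in t]+[round(float(a),1) for a in r])
            R=R*Ro.from_rotvec(w)
        p=xyz; print()
E
python3 - <<'E'
from h import *
d=np.load('top0.npz');im=d['im'];X=d['X'];v,u=np.mgrid[:384,:512]
m=(abs(X[...,2]-.285)<.006)&(u<230)&(v<260)
hsv=cv2.cvtColor(im,cv2.COLOR_RGB2HSV)
g=(hsv[...,0]>45)&(hsv[...,0]<75)&(hsv[...,1]>100)
n,l,st,_=cv2.connectedComponentsWithStats((m&~g).astype(np.uint8))
i=1+np.argmax(st[1:,4]); P=X[l==i][:,:2].astype(np.float32)
# erode stray: keep biggest comp, opened
mk=cv2.morphologyEx((l==i).astype(np.uint8),cv2.MORPH_OPEN,np.ones((7,7)))
P=X[mk>0][:,:2].astype(np.float32); r=cv2.minAreaRect(P); print(r)
for yaw in (109.5,110,110.5):
    a=np.radians(yaw); ex=np.array([np.cos(a),np.sin(a)]); ey=np.array([-ex[1],ex[0]])
    q=P@ex; w=P@ey; print(yaw,'face',q.min(),'bk',q.max(),'y',w.min(),w.max())
# edge fit of panel face: outermost pixel per y-bin
a=np.radians(110);ex=np.array([np.cos(a),np.sin(a)]);ey=np.array([-ex[1],ex[0]])
Q=np.c_[P@ex,P@ey]; b=np.arange(Q[:,1].min()+.02,Q[:,1].max()-.02,.01)
e=[Q[abs(Q[:,1]-t)<.005,0].min() for t in b]; c=np.polyfit(b,e,1); print('slope deg',np.degrees(np.arctan(c[0])),'face mid',np.polyval(c,b.mean()))
f=np.median(e); y0=(Q[:,1].min()+Q[:,1].max())/2; o=f*ex+y0*ey; print('origin',o)
L=lambda p:((np.asarray(p)[...,:2]-o)@np.c_[ex,ey])
S=np.zeros_like(m);S[110:121,186:206]=1;k=S&(X[...,2]>.29)
print('spare tip',np.median(L(X[k]),0),X[k][:,2].max(), L(X[k]).min(0),L(X[k]).max(0))
S[:]=0;S[172:186,233:256]=1;k=S&(X[...,2]>.26)&~g; print('used peg',np.median(L(X[k]),0),L(X[k]).min(0),L(X[k]).max(0),X[k][:,2].max())
S[:]=0;S[160:225,215:245]=1;k=S&g&(X[...,2]>.15);H=k&(X[...,2]>.268);
print('blade',np.percentile(L(X[k]),[2,50,98],axis=0).round(3),'handle',np.percentile(L(X[H]),[2,50,98],axis=0).round(3),X[H][:,2].max())
B=k&(X[...,2]<.23);print('bladetop z',np.median(X[B][:,2]),np.polyfit(L(X[k])[:,1],L(X[k])[:,0],1))
for nm,h,(a,b),rd in [('tin',.195,(282,105),30),('caddy',.138,(299,157),20),('mug',.092,(307,203),18),('tumbler',.115,(348,162),18)]:
    S[:]=0;S[b-rd:b+rd,a-rd:a+rd]=1;k=S&(abs(X[...,2]-h)<.012); q=L(X[k]);print(nm,q.min(0).round(3),q.max(0).round(3))
E
```

```text
((0.5133646726608276, 0.175268292427063), (0.3352469205856323, 0.19980596005916595), 19.965044021606445)
109.5 face -0.10700899287762793 bk 0.09447358821558466 y -0.7093077345276662 -0.3741413241270183
110 face -0.11085107010054612 bk 0.08902584093755653 y -0.7100289609731992 -0.3747768745774555
110.5 face -0.11659647124304115 bk 0.08527741220955495 y -0.7106961159643652 -0.37538388431788594
slope deg 0.37755733196366265 face mid -0.10885853925377947
origin [0.54738481 0.08195263]
spare tip [-0.01919071 -0.08807991] 0.3161381594166855 [-0.02223711 -0.09976086] [-0.01613089 -0.08443307]
used peg [-0.07093829  0.08879146] [-0.08634797  0.08140412] [-0.05569454  0.09564386] 0.2834797312341074
blade [[-0.05   0.021]
 [-0.046  0.103]
 [-0.041  0.164]] handle [[-0.05   0.065]
 [-0.046  0.091]
 [-0.041  0.117]] 0.28142278130709003
bladetop z 0.21686504149228739 [ 0.00207653 -0.04587154]
tin [-0.294 -0.128] [-0.219 -0.074]
caddy [-0.299 -0.002] [-0.208  0.088]
mug [-0.289  0.127] [-0.198  0.209]
tumbler [-0.421  0.058] [-0.35   0.128]
```

```bash
cat >> h.py <<'E'
O=np.array([0.5474,0.0820]); EX=np.array([-0.3420,0.9397]); EY=np.array([-0.9397,-0.3420])
def W(x,y,z): return np.r_[O+x*EX+y*EY,z]
def loc():
    s=robot.state(); p=s['position']; print('local',((p[:2]-O)@np.c_[EX,EY]).round(4),round(p[2],4),'rpy',s['ee_rot'].round(2),'t',s['time'],'F',s['ft_force'].round(1),'w',s['gripper_width'])
E
python3 - <<'E'
from h import *
p=robot.state()['position']
rows([((p[0],p[1],.42),21.4,5),(W(.012,-.09,.42),110,20),(W(.012,-.09,.297),110,5)])
E
```

```text
[-0.0, -0.01, -3.79, -0.0, 0.0, -0.0]
[-0.0, -0.0, -3.79, -0.0, 0.0, -0.0]
[-0.0, -0.0, -3.79, -0.0, 0.0, -0.0]
[-0.0, -0.0, -3.79, -0.0, 0.0, -0.0]
[-0.0, -0.0, -3.79, -0.0, 0.0, -0.0]

[3.15, -2.43, -0.0, 0.0, 0.0, -4.4]
[3.33, -2.18, -0.0, 0.0, 0.0, -4.4]
[3.49, -1.92, -0.0, 0.0, 0.0, -4.4]
[3.63, -1.64, -0.0, 0.0, 0.0, -4.4]
[3.74, -1.35, -0.0, 0.0, 0.0, -4.4]
[3.83, -1.06, -0.0, 0.0, 0.0, -4.4]
[3.91, -0.76, -0.0, 0.0, 0.0, -4.4]
[3.95, -0.46, -0.0, 0.0, 0.0, -4.4]
[3.98, -0.15, -0.0, 0.0, 0.0, -4.4]
[3.98, 0.16, 0.0, 0.0, 0.0, -4.4]
[3.95, 0.46, 0.0, 0.0, 0.0, -4.4]
[3.9, 0.77, 0.0, 0.0, 0.0, -4.4]
[3.83, 1.07, 0.0, 0.0, 0.0, -4.4]
[3.74, 1.36, 0.0, 0.0, 0.0, -4.4]
[3.62, 1.64, 0.0, 0.0, 0.0, -4.4]
[3.49, 1.92, 0.0, 0.0, 0.0, -4.4]
[3.33, 2.18, 0.0, 0.0, 0.0, -4.4]
[3.15, 2.43, 0.0, 0.0, 0.0, -4.4]
[2.95, 2.67, 0.0, 0.0, 0.0, -4.4]
[2.74, 2.89, 0.0, 0.0, 0.0, -4.4]

[-0.0, -0.0, 2.46, 0.0, 0.0, -0.0]
[-0.0, -0.0, 2.46, 0.0, 0.0, -0.0]
[-0.0, -0.0, 2.46, 0.0, 0.0, -0.0]
[-0.0, -0.0, 2.46, 0.0, 0.0, -0.0]
[-0.0, -0.0, 2.46, 0.0, 0.0, -0.0]
```

Emit:
step_arm([
  [0,0,-3.8,0,0,0],
  [0,0,-3.8,0,0,0],
  [0,0,-3.8,0,0,0],
  [0,0,-3.8,0,0,0],
  [0,0,-3.8,0,0,0],
], jaw=1, newtons=40)

```text
time: 0.6
position: [0.2184, -0.5584, 0.4225]
ee_rot: [-180.0, -0.0, 21.4]
ft_force: [0.9, -0.7, -0.1]
gripper_width: 0.14
finger_force: 0.0
```

Emit:
step_arm([
  [3.15,-2.4,0,0,0,-4.4],
  [3.3,-2.2,0,0,0,-4.4],
  [3.5,-1.9,0,0,0,-4.4],
  [3.6,-1.65,0,0,0,-4.4],
  [3.75,-1.35,0,0,0,-4.4],
])

```text
time: 1.1
position: [0.3214, -0.3872, 0.421]
ee_rot: [-180.0, -0.0, 43.5]
ft_force: [0.3, 0.9, -0.5]
gripper_width: -0.001
finger_force: 0.0
```

Emit:
step_arm([
  [3.85,-1.05,0,0,0,-4.4],
  [3.9,-0.75,0,0,0,-4.4],
  [3.95,-0.45,0,0,0,-4.4],
  [4,-0.15,0,0,0,-4.4],
  [4,0.15,0,0,0,-4.4],
])

```text
time: 1.6
position: [0.425, -0.2168, 0.421]
ee_rot: [-180.0, 0.0, 65.5]
ft_force: [1.3, -0.0, -0.1]
gripper_width: 0.002
finger_force: 0.0
```

Emit:
step_arm([
  [3.95,0.45,0,0,0,-4.4],
  [3.9,0.75,0,0,0,-4.4],
  [3.85,1.05,0,0,0,-4.4],
  [3.75,1.35,0,0,0,-4.4],
  [3.6,1.65,0,0,0,-4.4],
])

```text
time: 2.1
position: [0.5282, -0.0467, 0.421]
ee_rot: [-180.0, 0.0, 87.6]
ft_force: [-0.2, -0.4, 0.1]
gripper_width: -0.002
finger_force: 0.0
```

Emit:
step_arm([
  [3.5,1.9,0,0,0,-4.4],
  [3.3,2.2,0,0,0,-4.4],
  [3.15,2.45,0,0,0,-4.4],
  [2.95,2.65,0,0,0,-4.4],
  [2.75,2.9,0,0,0,-4.4],
])

```text
time: 2.6
position: [0.6324, 0.1227, 0.4209]
ee_rot: [-180.0, 0.0, 109.5]
ft_force: [1.4, -0.6, 1.3]
gripper_width: -0.002
finger_force: 0.0
```

```bash
python3 -c "
from h import *
loc(); rows([(W(.012,-.09,.42),110,1),(W(.012,-.09,.297),110,4)])"
```

```text
local [ 0.0092 -0.0938] 0.4209 rpy [-179.96    0.    109.55] t 2.6 F [ 1.4 -0.6  1.3] w -0.0018635276310778358
[0.27, -0.38, 0.09, -0.0, 0.0, -0.5]

[0.0, -0.0, 3.08, -0.0, 0.0, 0.0]
[0.0, -0.0, 3.08, -0.0, 0.0, 0.0]
[0.0, -0.0, 3.08, -0.0, 0.0, 0.0]
[0.0, -0.0, 3.08, -0.0, 0.0, 0.0]
```

Emit:
step_arm([
  [0.3,-0.4,0.1,0,0,-0.5],
  [0,0,3.1,0,0,0],
  [0,0,3.1,0,0,0],
  [0,0,3.1,0,0,0],
  [0,0,3.05,0,0,0],
])

```text
time: 3.1
position: [0.6263, 0.1222, 0.2954]
ee_rot: [-180.0, 0.0, 109.8]
ft_force: [0.0, 0.2, 0.6]
gripper_width: 0.0
finger_force: 0.0
```

Emit:
step_arm([
  [-0.8,0,0,0,0,0],
  [-0.8,0,0,0,0,0],
  [-0.7,0,0.15,0,0,0],
  [-0.75,0,0.15,0,0,0],
  [-0.7,0,0.2,0,0,0],
])

```text
time: 3.6
position: [0.641, 0.0868, 0.2934]
ee_rot: [179.8, 0.0, 109.8]
ft_force: [-0.8, 1.4, 2.3]
gripper_width: 0.001
finger_force: 0.6
```

Emit:
step_arm([
  [-0.7,0,0.25,0,0,0],
  [-0.65,0,0.4,0,0,0],
  [-0.6,0,0.4,0,0,0],
  [-0.5,0,0.55,0,0,0],
  [-0.5,0,0.55,0,0,0],
])

```text
time: 4.1
position: [0.65, 0.0593, 0.2697]
ee_rot: [-180.0, 0.0, 109.9]
ft_force: [0.1, 1.0, 0.1]
gripper_width: 0.0
finger_force: 0.6
```

Emit:
step_arm([
  [-0.1,0,0.15,0,0,0],
  [0,0,0.15,0,0,0],
  [0,0,0.1,0,0,0],
  [0,0,0,0,0,0],
  [0,0,0,0,0,0],
])

```text
time: 4.6
position: [0.6503, 0.0587, 0.2674]
ee_rot: [179.9, 0.1, 109.9]
ft_force: [-0.8, -0.9, 6.3]
gripper_width: -0.0
finger_force: 2.5
```

```bash
python3 -c "
from h import *
loc()"
```

```text
local [-0.0571 -0.0887] 0.2674 rpy [1.7994e+02 5.0000e-02 1.0987e+02] t 4.6 F [-0.8 -0.9  6.3] w -9.876105075806291e-05
```

Emit:
step_arm([
  [0,0,0.15,0,0,0],
  [0,0,0.15,0,0,0],
  [0,0,0,0,0,0],
  [0,0,0,0,0,0],
  [0,0,0,0,0,0],
])

```text
time: 5.1
position: [0.6506, 0.0586, 0.2669]
ee_rot: [179.8, 0.1, 109.9]
ft_force: [-5.1, -1.2, 16.9]
gripper_width: 0.004
finger_force: 7.3
```

Emit:
step_arm([
  [0,0,-1,0,0,0],
  [0,0,-3,0,0,0],
  [0,0,-4,0,0,0],
  [0,0,-4,0,0,0],
  [0,0,-2,0,0,0],
], jaw=0)

```text
time: 5.6
position: [0.6505, 0.059, 0.4071]
ee_rot: [179.8, 0.1, 109.9]
ft_force: [-0.0, -1.3, -0.0]
gripper_width: 0.844
finger_force: 0.0
```

```bash
python3 - <<'E'
from h import *
loc()
rows([(W(-.0455,.0905,.41),110,5),(W(-.0455,.0905,.232),110,5)])
c=optics.camera('top');X=cloud(c);L=((X[...,:2]-O)@np.c_[EX,EY])
k=(L[...,0]<-.025)&(L[...,0]>-.1)&(abs(L[...,1]+.09)<.03)&(X[...,2]>.25)&(X[...,2]<.3)
print('spare peg',k.sum(),L[k].min(0),L[k].max(0),X[k][:,2].max())
c2=optics.camera('scene')
a=c['image'][70:260,160:350];b=c2['image'][100:290,180:370]
cv2.imwrite('pics/p2.png',cv2.resize(np.hstack([a,b])[...,::-1],(800,400),interpolation=cv2.INTER_CUBIC))
E
```

```text
local [-0.0568 -0.0891] 0.4071 rpy [1.7979e+02 6.0000e-02 1.0988e+02] t 5.6 F [-0.  -1.3 -0. ] w 0.8435991087672913
[0.22, -3.59, -0.07, 0.0, 0.0, -0.0]
[0.22, -3.59, -0.07, 0.0, 0.0, -0.0]
[0.22, -3.59, -0.07, 0.0, 0.0, -0.0]
[0.22, -3.59, -0.06, 0.0, 0.0, -0.0]
[0.23, -3.59, -0.06, 0.0, 0.0, -0.0]

[-0.0, -0.0, 3.56, 0.0, -0.0, -0.0]
[-0.0, -0.0, 3.56, 0.0, -0.0, -0.0]
[-0.0, -0.0, 3.56, 0.0, -0.0, -0.0]
[-0.0, -0.0, 3.56, 0.0, -0.0, -0.0]
[-0.0, -0.0, 3.56, 0.0, -0.0, -0.0]
Traceback (most recent call last):
ValueError: zero-size array to reduction operation minimum which has no identity
```

Emit:
step_arm([
  [0.2,-3.6,-0.05,0,0,0],
  [0.2,-3.6,-0.05,0,0,0],
  [0.2,-3.6,-0.05,0,0,0],
  [0.25,-3.6,-0.05,0,0,0],
  [0.25,-3.6,-0.05,0,0,0],
])

```text
time: 6.15
position: [0.4755, 0.0078, 0.4053]
ee_rot: [-180.0, -0.0, 109.9]
ft_force: [0.2, -0.0, 0.6]
gripper_width: 1.003
finger_force: 0.0
```

```bash
python3 - <<'E'
from h import *
loc()
rows([(W(-.0455,.0905,.40),110,1),(W(-.0455,.0905,.226),110,5)])
c=optics.camera('top');X=cloud(c);L=((X[...,:2]-O)@np.c_[EX,EY])
k=(L[...,0]<-.025)&(L[...,0]>-.1)&(abs(L[...,1]+.09)<.03)&(X[...,2]>.25)&(X[...,2]<.3)
print('spare peg',k.sum(),L[k].size and (L[k].min(0),L[k].max(0),X[k][:,2].max()))
c2=optics.camera('scene')
a=c['image'][70:260,160:350];b=c2['image'][100:290,180:370]
cv2.imwrite('pics/p3.png',cv2.resize(np.hstack([a,b])[...,::-1],(800,400),interpolation=cv2.INTER_CUBIC))
E
```

```text
local [-0.0451  0.093 ] 0.4053 rpy [-1.7996e+02 -1.0000e-02  1.0988e+02] t 6.15 F [ 0.2 -0.   0.6] w 1.003048451546812
[-0.03, 0.25, 0.53, -0.0, -0.0, -0.1]

[-0.0, -0.0, 3.48, 0.0, -0.0, -0.0]
[-0.0, -0.0, 3.48, 0.0, -0.0, -0.0]
[-0.0, -0.0, 3.48, 0.0, -0.0, -0.0]
[-0.0, -0.0, 3.48, 0.0, -0.0, -0.0]
[-0.0, -0.0, 3.48, 0.0, -0.0, -0.0]

spare peg 0 0
```

View pics/p3.png

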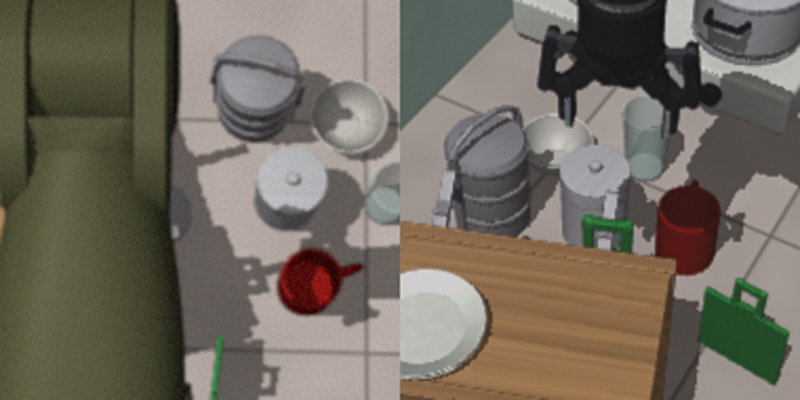

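The right half of the crop shows the spare peg sloping out at (447,195), the same way as the used peg at (610,215). The gripper is open above the board's handle, so I'll go down and grasp it.

Emit:
step_arm([
  [-0.05,0.25,0.5,0,0,0],
  [0,0,4,0,0,0],
  [0,0,4,0,0,0],
  [0,0,4,0,0,0],
  [0,0,2,0,0,0],
])

```text
time: 6.75
position: [0.4789, 0.0088, 0.2563]
ee_rot: [-179.7, -0.1, 109.9]
ft_force: [0.2, -0.2, 0.1]
gripper_width: 1.0
finger_force: 0.0
```

Emit:
step_arm([
  [0,0,1.5,0,0,0],
  [0,0,1,0,0,0],
  [0,0,0.9,0,0,0],
  [0,0,0,0,0,0],
  [0,0,0,0,0,0],
])

```text
time: 7.25
position: [0.4802, 0.0085, 0.2271]
ee_rot: [180.0, 0.0, 109.9]
ft_force: [-0.2, -0.3, 0.9]
gripper_width: 0.999
finger_force: 0.0
```

Emit:
step_arm([
  [0,0,0,0,0,0],
  [0,0,0,0,0,0],
  [0,0,0,0,0,0],
  [0,0,0,0,0,0],
  [0,0,0,0,0,0],
], jaw=1, newtons=50)

```text
time: 7.75
position: [0.4801, 0.0083, 0.2276]
ee_rot: [179.9, 0.0, 109.9]
ft_force: [-1.8, -0.3, 6.1]
gripper_width: 0.625
finger_force: 51.8
```

```bash
python3 -c "
from h import *
loc()"
```

```text
local [-0.0462  0.0884] 0.2276 rpy [1.7992e+02 3.0000e-02 1.0985e+02] t 7.75 F [-1.8 -0.3  6.1] w 0.6246939222049316
```

Emit:
step_arm([
  [0,0,-0.45,0,0,0],
  [0,0,-0.45,0,0,0],
  [-0.6,0,-0.4,0,0,0],
  [-1,0,-0.65,0,0,0],
  [-1,0,-0.65,0,0,0],
])

```text
time: 8.25
position: [0.4888, -0.0169, 0.2533]
ee_rot: [-180.0, 0.0, 109.9]
ft_force: [-0.9, 0.6, -0.9]
gripper_width: 0.622
finger_force: 52.7
```

Emit:
step_arm([
  [-1,0,-0.65,0,0,0],
  [-1,0,-0.65,0,0,0],
  [-1,0,-0.65,0,0,0],
  [-1,0,-0.6,0,0,0],
  [0,0,0,0,0,0],
])

```text
time: 8.75
position: [0.5031, -0.055, 0.2792]
ee_rot: [179.9, 0.1, 109.8]
ft_force: [0.3, -0.7, -2.4]
gripper_width: 0.623
finger_force: 52.8
```

```bash
python3 - <<'E'
from h import *
loc()
c=optics.camera('scene');X=cloud(c);im=c['image'];L=((X[...,:2]-O)@np.c_[EX,EY])
hsv=cv2.cvtColor(im,cv2.COLOR_RGB2HSV)
g=(hsv[...,0]>45)&(hsv[...,0]<75)&(hsv[...,1]>100)&(X[...,2]>.2)
print(g.sum(), np.percentile(np.c_[L[g],X[g][:,2]],[2,50,98],axis=0).round(3))
b=im[80:290,170:410]
cv2.imwrite('pics/p4.png',cv2.resize(b[...,::-1],(640,560),interpolation=cv2.INTER_CUBIC))
rows([(W(-.113,-.0895,robot.state()['position'][2]),110,6)])
E
```

```text
local [-0.1136  0.0885] 0.2792 rpy [1.7993e+02 6.0000e-02 1.0977e+02] t 8.75 F [ 0.3 -0.7 -2.4] w 0.6225472412670698
1456 [[-0.115  0.019  0.202]
 [-0.108  0.094  0.249]
 [-0.105  0.16   0.327]]
[0.01, 2.97, 0.0, 0.0, 0.0, -0.0]
[0.01, 2.97, 0.0, 0.0, 0.0, -0.0]
[0.0, 2.97, 0.0, 0.0, 0.0, -0.0]
[0.0, 2.97, 0.0, 0.0, 0.0, -0.0]
[0.0, 2.97, 0.0, 0.0, 0.0, -0.0]
[-0.0, 2.97, 0.0, 0.0, 0.0, -0.0]
```

View pics/p4.png

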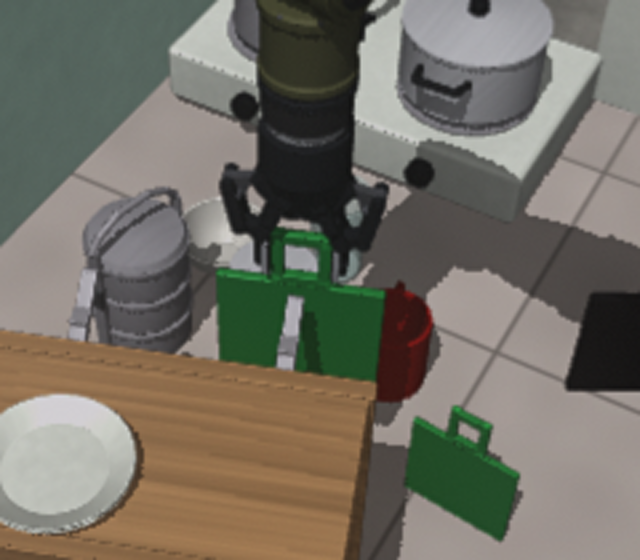

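The board is off the used hook and held upright at crop (300,290). The spare peg is out at (87,295) and the bystanders are unmoved. Now I'll carry it across.

```bash
python3 - <<'E'
from h import *
c=optics.camera('scene');X=cloud(c);L=((X[...,:2]-O)@np.c_[EX,EY])
for n,y in (('spare',-.09),('used',.09)):
    k=(L[...,0]<-.04)&(L[...,0]>-.095)&(abs(L[...,1]-y)<.02)&(X[...,2]>.25)&(X[...,2]<.295)
    Q=np.c_[L[k],X[k][:,2]];print(n,k.sum(),np.percentile(Q,[3,50,97],axis=0).round(4).tolist())
    m=Q[:,0]<-.06; print(np.polyfit(Q[m,0],Q[m,2],1))
E
```

```text
spare 134 [[-0.0831, -0.0992, 0.2573], [-0.064, -0.0911, 0.2671], [-0.0408, -0.0845, 0.2779]]
[-0.57408188  0.22993838]
used 132 [[-0.0824, 0.0817, 0.259], [-0.0636, 0.0887, 0.2674], [-0.0407, 0.0955, 0.2792]]
[-0.53768076  0.23357321]
```

Emit:
step_arm([
  [0,1.5,0,0,0,0],
  [0,3,0,0,0,0],
  [0,3.5,0,0,0,0],
  [0,3.5,0,0,0,0],
  [0,3,0,0,0,0],
])

```text
time: 9.35
position: [0.6404, -0.0027, 0.2775]
ee_rot: [180.0, -0.0, 109.9]
ft_force: [-0.3, 0.4, -1.3]
gripper_width: 0.621
finger_force: 53.6
```

Emit:
step_arm([
  [0,2,0,0,0,0],
  [0,1,0,0,0,0],
  [0,0.3,0,0,0,0],
  [0,0,0,0,0,0],
  [0,0,0,0,0,0],
])

```text
time: 9.85
position: [0.6688, 0.0066, 0.2785]
ee_rot: [-180.0, -0.0, 109.8]
ft_force: [-0.8, -1.2, -2.7]
gripper_width: 0.621
finger_force: 53.7
```

```bash
python3 -c "
from h import *
loc()"
```

```text
local [-0.1124 -0.0883] 0.2785 rpy [-179.97   -0.    109.85] t 9.85 F [-0.8 -1.2 -2.7] w 0.6212129717140653
```

Emit:
step_arm([
  [0.5,0.3,0.3,0,0,0],
  [1,0,0.65,0,0,0],
  [1,0,0.65,0,0,0],
  [1,0,0.65,0,0,0],
  [1,0,0.65,0,0,0],
])

```text
time: 10.35
position: [0.6563, 0.0512, 0.2485]
ee_rot: [-180.0, -0.0, 109.9]
ft_force: [-0.2, 0.8, -2.3]
gripper_width: 0.628
finger_force: 53.7
```

Emit:
step_arm([
  [1,0,0.65,0,0,0],
  [0.7,0,0.45,0,0,0],
  [0.4,0,0.2,0,0,0],
  [0,0,0,0,0,0],
  [0,0,0,0,0,0],
])

```text
time: 10.85
position: [0.6501, 0.0697, 0.2366]
ee_rot: [180.0, 0.0, 109.9]
ft_force: [0.9, -0.5, -2.0]
gripper_width: 0.625
finger_force: 53.7
```

```bash
python3 -c "
from h import *
loc()"
```

```text
local [-0.0467 -0.0924] 0.2366 rpy [1.7998e+02 2.0000e-02 1.0985e+02] t 10.85 F [ 0.9 -0.5 -2. ] w 0.6250997415520236
```

Emit:
step_arm([
  [0,0,0.3,0,0,0],
  [0,0,0.3,0,0,0],
  [0,0,0.2,0,0,0],
  [0,0,0,0,0,0],
  [0,0,0,0,0,0],
])

```text
time: 11.35
position: [0.6499, 0.0698, 0.2282]
ee_rot: [-180.0, -0.0, 109.9]
ft_force: [0.1, -0.2, -1.3]
gripper_width: 0.624
finger_force: 54.0
```

Emit:
step_arm([
  [0,0,0.1,0,0,0],
  [0,0,0,0,0,0],
  [0,0,0,0,0,0],
  [0,0,0,0,0,0],
  [0,0,0,0,0,0],
])

```text
time: 11.85
position: [0.65, 0.0699, 0.2278]
ee_rot: [180.0, 0.0, 109.9]
ft_force: [-1.2, -0.6, 5.2]
gripper_width: 0.624
finger_force: 54.1
```

```bash
python3 -c "
from h import *
loc()"
```

```text
local [-0.0465 -0.0923] 0.2278 rpy [1.7997e+02 1.0000e-02 1.0986e+02] t 11.85 F [-1.2 -0.6  5.2] w 0.624142341681604
```

Seated, with the peg now bearing the weight. I'll release it, rise straight up and look.

Emit:
step_arm([
  [0,0,0,0,0,0],
  [0,0,0,0,0,0],
  [0,0,0,0,0,0],
  [0,0,0,0,0,0],
  [0,0,0,0,0,0],
], jaw=0)

```text
time: 12.35
position: [0.6499, 0.0699, 0.2272]
ee_rot: [-180.0, -0.0, 109.9]
ft_force: [0.0, 0.8, 0.3]
gripper_width: 0.993
finger_force: 0.0
```

Emit:
step_arm([
  [0,0,-0.5,0,0,0],
  [0,0,-1.5,0,0,0],
  [0,0,-3,0,0,0],
  [0,0,-4,0,0,0],
  [0,0,-4,0,0,0],
])

```text
time: 12.85
position: [0.6495, 0.0698, 0.3588]
ee_rot: [-180.0, -0.0, 109.9]
ft_force: [0.3, 0.4, -0.1]
gripper_width: 1.0
finger_force: 0.0
```

Emit:
step_arm([
  [0,0,-3.5,0,0,0],
  [0,-4,0,0,0,0],
  [0,-4,0,0,0,0],
  [0,-4,0,0,0,0],
  [0,-4,0,0,0,0],
], jaw=1)

```text
time: 13.35
position: [0.4981, 0.0152, 0.3926]
ee_rot: [180.0, 0.0, 109.9]
ft_force: [-0.0, 0.2, 0.7]
gripper_width: 0.14
finger_force: 0.0
```

```bash
python3 - <<'E'
from h import *
loc()
c=optics.camera('scene');X=cloud(c);im=c['image'];L=((X[...,:2]-O)@np.c_[EX,EY])
hsv=cv2.cvtColor(im,cv2.COLOR_RGB2HSV)
g=(hsv[...,0]>45)&(hsv[...,0]<75)&(hsv[...,1]>100)&(X[...,2]>.235)
print(g.sum(), np.percentile(np.c_[L[g],X[g][:,2]],[2,50,98],axis=0).round(3).tolist())
b=im[80:290,170:410]
cv2.imwrite('pics/p5.png',cv2.resize(b[...,::-1],(640,560),interpolation=cv2.INTER_CUBIC))
E
```

```text
local [-0.0459  0.0692] 0.3926 rpy [1.7997e+02 1.0000e-02 1.0988e+02] t 13.35 F [-0.   0.2  0.7] w 0.14016457777305752
183 [[-0.049, -0.116, 0.237], [-0.042, -0.09, 0.27], [-0.038, -0.066, 0.277]]
```

View pics/p5.png

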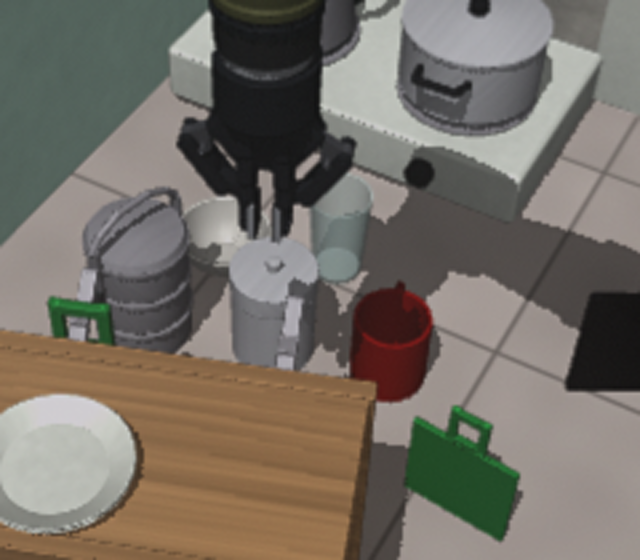

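The board hangs on the spare peg (crop (80,320)) with the slot at y≈-0.091, let go, and the bystanders are unmoved. Next I'll pinch the emptied peg near its end and carry it along its arc.

Emit:
step_arm([
  [-1,-1,0,0,0,0],
  [-1.1,-0.95,0,0,0,0],
  [-1,0,0,0,0,0],
  [0,0,1,0,0,0],
  [0,0,2,0,0,0],
], jaw=0)

```text
time: 13.9
position: [0.4934, -0.0207, 0.3622]
ee_rot: [179.9, 0.0, 109.8]
ft_force: [1.0, -0.3, -0.6]
gripper_width: 0.896
finger_force: 0.0
```

Emit:
step_arm([
  [0,0,3,0,0,0],
  [0,0,3,0,0,0],
  [0,0,2.5,0,0,0],
  [0,0,1.9,0,0,0],
  [0,0,0,0,0,0],
])

```text
time: 14.4
position: [0.4901, -0.02, 0.2545]
ee_rot: [-179.7, -0.1, 109.9]
ft_force: [-0.6, -0.4, 0.7]
gripper_width: 0.998
finger_force: 0.0
```

```bash
python3 -c "
from h import *
loc()"
```

```text
local [-0.0763  0.0887] 0.2545 rpy [-1.7967e+02 -1.5000e-01  1.0987e+02] t 14.4 F [-0.6 -0.4  0.7] w 0.9980054520123395
```

Emit:
step_arm([
  [0,0,0,0,0,0],
  [0,0,0,0,0,0],
  [0,0,0,0,0,0],
  [0,0,0,0,0,0],
  [0,0,0,0,0,0],
], jaw=1, newtons=20)

```text
time: 14.9
position: [0.4911, -0.0208, 0.2588]
ee_rot: [-179.9, 0.1, 109.9]
ft_force: [-13.3, -5.4, 9.8]
gripper_width: 0.158
finger_force: 23.8
```

Emit:
step_arm([
  [0,0,0,0,0,0],
  [0,0,0,0,0,0],
  [0.4,0,-0.55,0,0,0],
  [0.45,0,-0.5,0,0,0],
  [0,0,0,0,0,0],
])

```text
time: 15.4
position: [0.4877, -0.0121, 0.2692]
ee_rot: [-179.9, 0.0, 109.9]
ft_force: [-4.2, -3.6, -0.3]
gripper_width: 0.157
finger_force: 22.4
```

```bash
python3 -c "
from h import *
loc()"
```

```text
local [-0.068   0.0883] 0.2692 rpy [-1.7990e+02  1.0000e-02  1.0988e+02] t 15.4 F [-4.2 -3.6 -0.3] w 0.1569170522228913
```

Emit:
step_arm([
  [0.5,0,-0.5,0,0,0],
  [0.55,0,-0.4,0,0,0],
  [0.6,0,-0.35,0,0,0],
  [0.6,0,-0.3,0,0,0],
  [0.65,0,-0.25,0,0,0],
])

```text
time: 15.9
position: [0.4778, 0.015, 0.2866]
ee_rot: [-179.9, 0.0, 109.9]
ft_force: [-4.0, -4.2, -5.4]
gripper_width: 0.159
finger_force: 21.1
```

Emit:
step_arm([
  [0.7,0,-0.15,0,0,0],
  [0.7,0,-0.1,0,0,0],
  [0.7,0,-0.05,0,0,0],
  [0,0,0,0,0,0],
  [0,0,0,0,0,0],
])

```text
time: 16.4
position: [0.4706, 0.0351, 0.29]
ee_rot: [-179.9, -0.0, 109.9]
ft_force: [-6.9, -2.7, 0.3]
gripper_width: 0.159
finger_force: 21.1
```

```bash
python3 -c "
from h import *
loc()"
```

```text
local [-0.0178  0.0882] 0.29 rpy [-1.7991e+02 -1.0000e-02  1.0989e+02] t 16.4 F [-6.9 -2.7  0.3] w 0.1594483245696835
```

Emit:
step_arm([
  [0.15,0,0,0,0,0],
  [0.15,0,0,0,0,0],
  [0.1,0,0,0,0,0],
  [0,0,0,0,0,0],
  [0,0,0,0,0,0],
])

```text
time: 16.9
position: [0.4694, 0.0382, 0.2901]
ee_rot: [-179.9, 0.1, 109.9]
ft_force: [-5.0, -4.8, 0.3]
gripper_width: 0.158
finger_force: 20.8
```

Emit:
step_arm([
  [0,0,0,0,0,0],
  [0,0,0,0,0,0],
  [0,0,0,0,0,0],
  [0,0,0,0,0,0],
  [0,0,0,0,0,0],
], jaw=0)

```text
time: 17.4
position: [0.4706, 0.0388, 0.2899]
ee_rot: [180.0, -0.0, 109.9]
ft_force: [0.4, 0.1, 0.7]
gripper_width: 0.983
finger_force: 0.0
```

Emit:
step_arm([
  [0,0,-1,0,0,0],
  [0,0,-3,0,0,0],
  [0,0,-4,0,0,0],
  [-4,-2,-2,0,0,0],
  [-4,-4,0,0,0,0],
])

```text
time: 17.9
position: [0.4463, -0.0516, 0.3933]
ee_rot: [179.7, 0.2, 110.1]
ft_force: [1.4, -1.1, -0.7]
gripper_width: 1.002
finger_force: 0.0
```

Emit:
step_arm([
  [-4,-4,0,0,0,0],
  [-4,-4,0,0,0,0],
  [-4,-4,0,0,0,0],
  [0,0,0,0,0,0],
  [0,0,0,0,0,0],
])

```text
time: 18.4
position: [0.3797, -0.1881, 0.3905]
ee_rot: [179.9, 0.0, 109.6]
ft_force: [0.5, 0.3, -0.3]
gripper_width: 1.001
finger_force: 0.0
```

```bash
python3 - <<'E'
from h import *
loc()
o=[]
for n in('scene','top'):
    c=optics.camera(n);X=cloud(c);im=c['image'];L=((X[...,:2]-O)@np.c_[EX,EY])
    k=(L[...,0]<-.005)&(L[...,0]>-.1)&(abs(L[...,1]-.0886)<.015)&(X[...,2]>.292)&(X[...,2]<.33)
    print(n,'used',k.sum(), np.percentile(np.c_[L[k],X[k][:,2]],[3,50,97],axis=0).round(4).tolist() if k.any() else '')
    o.append(im[80:290,160:400])
cv2.imwrite('pics/p6.png',cv2.resize(np.hstack(o)[...,::-1],(800,350),interpolation=cv2.INTER_CUBIC))
E
```

```text
local [-0.1964  0.2499] 0.3905 rpy [1.7994e+02 2.0000e-02 1.0964e+02] t 18.4 F [ 0.5  0.3 -0.3] w 1.0006110068236769
scene used 62 [[-0.0228, 0.0822, 0.2929], [-0.0189, 0.0887, 0.3044], [-0.0154, 0.0954, 0.3151]]
top used 24 [[-0.0253, 0.0827, 0.2971], [-0.0217, 0.0901, 0.3135], [-0.0183, 0.0956, 0.3172]]
```

View pics/p6.png

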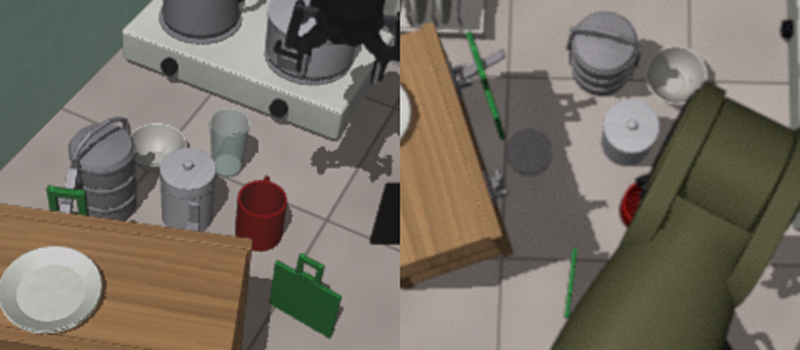

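The view shows the board on the spare hook (top crop (485,85)) and the used peg upright at (497,185). The peg's end measures about 2–4 mm off fully flat, so I'll press it home with shut fingers to be safe.

Emit:
step_arm([
  [2.5,3,0,0,0,0],
  [2.5,3.5,0,0,0,0],
  [2.5,3.5,0,0,0,0],
  [2.5,3.5,0,0,0,0],
  [2.5,2.5,0,0,0,-0.3],
], jaw=1)

```text
time: 19.0
position: [0.4896, -0.0111, 0.3896]
ee_rot: [180.0, -0.0, 110.4]
ft_force: [0.1, -1.1, 0.3]
gripper_width: 0.144
finger_force: 0.0
```

Emit:
step_arm([
  [0,0,2,0,0,0],
  [0,0,3,0,0,0],
  [0,0,3,0,0,0],
  [0,0,1.2,0,0,0],
  [0,0,0,0,0,0],
])

```text
time: 19.5
position: [0.4872, -0.0136, 0.2965]
ee_rot: [-179.8, -0.1, 110.3]
ft_force: [-1.0, -0.7, 1.0]
gripper_width: 0.0
finger_force: 0.0
```

```bash
python3 -c "
from h import *
loc()"
```

```text
local [-0.0693  0.0893] 0.2965 rpy [-1.7983e+02 -8.0000e-02  1.1030e+02] t 19.5 F [-1.  -0.7  1. ] w 0.0002512398430385628
```

Move to the expected contact (about x = -0.034), then creep in and watch the force.

Emit:
step_arm([
  [1,0,0,0,0,0],
  [1,0,0,0,0,0],
  [0.8,0,0,0,0,0],
  [0.5,0,0,0,0,0],
  [0.2,0,0,0,0,0],
])

```text
time: 20.0
position: [0.4764, 0.0183, 0.2985]
ee_rot: [179.9, 0.1, 110.2]
ft_force: [-0.1, -0.9, 0.8]
gripper_width: 0.001
finger_force: 0.5
```

Emit:
step_arm([
  [0.1,0,0,0,0,0],
  [0.1,0,0,0,0,0],
  [0.1,0,0,0,0,0],
  [0,0,0,0,0,0],
  [0,0,0,0,0,0],
])

```text
time: 20.5
position: [0.4759, 0.0192, 0.2982]
ee_rot: [180.0, 0.2, 110.1]
ft_force: [2.7, -6.0, 2.1]
gripper_width: -0.001
finger_force: 2.9
```

```bash
python3 -c "
from h import *
loc()"
```

```text
local [-0.0346  0.0887] 0.2982 rpy [179.97   0.18 110.1 ] t 20.5 F [ 2.7 -6.   2.1] w -0.0005953163767916692
```

The peg is blocked at its stop: 6.5 N against about 1 N of hinge friction. It is flat, so I'll back off and check.

Emit:
step_arm([
  [-1,0,0,0,0,0],
  [-3,0,0,0,0,0],
  [-2,0,-3,0,0,0],
  [-2,-2,-4,0,0,0],
  [-3,-3,-2,0,0,0],
])

```text
time: 21.0
position: [0.4669, -0.1003, 0.3898]
ee_rot: [179.9, -0.0, 110.3]
ft_force: [0.5, -0.7, 1.1]
gripper_width: -0.002
finger_force: 0.0
```

Emit:
step_arm([
  [-3,-4,0,0,0,0],
  [-3,-4,0,0,0,0],
  [0,0,0,0,0,0],
  [0,0,0,0,0,0],
  [0,0,0,0,0,0],
])

```text
time: 21.5
position: [0.4119, -0.1834, 0.3875]
ee_rot: [180.0, -0.1, 110.2]
ft_force: [0.1, -0.7, -0.4]
gripper_width: -0.002
finger_force: 0.0
```

```bash
python3 - <<'E'
from h import *
loc()
o=[]
for n in('scene','top'):
    c=optics.camera(n);X=cloud(c);im=c['image'];L=((X[...,:2]-O)@np.c_[EX,EY])
    k=(L[...,0]<-.005)&(L[...,0]>-.1)&(abs(L[...,1]-.0886)<.015)&(X[...,2]>.292)&(X[...,2]<.33)
    print(n,'used',k.sum(), np.median(L[k],0) if k.any() else '')
    hsv=cv2.cvtColor(im,cv2.COLOR_RGB2HSV)
    g=(hsv[...,0]>45)&(hsv[...,0]<75)&(hsv[...,1]>100)&(X[...,2]>.24)
    print('board',g.sum(),np.percentile(np.c_[L[g],X[g][:,2]],[3,50,97],axis=0).round(3).tolist())
    o.append(im[80:290,160:400])
cv2.imwrite('pics/p7.png',cv2.resize(np.hstack(o)[...,::-1],(800,350),interpolation=cv2.INTER_CUBIC))
E
```

```text
local [-0.2031  0.2181] 0.3875 rpy [ 1.7999e+02 -6.0000e-02  1.1016e+02] t 21.5 F [ 0.1 -0.7 -0.4] w -0.0017889258661727477
scene used 53 [-0.01573053  0.08939013]
board 173 [[-0.049, -0.115, 0.243], [-0.042, -0.092, 0.271], [-0.039, -0.066, 0.277]]
top used 23 [-0.01867529  0.09049323]
board 143 [[-0.05, -0.114, 0.266], [-0.042, 0.286, 0.39], [0.187, 0.437, 0.794]]
```

View pics/p7.png

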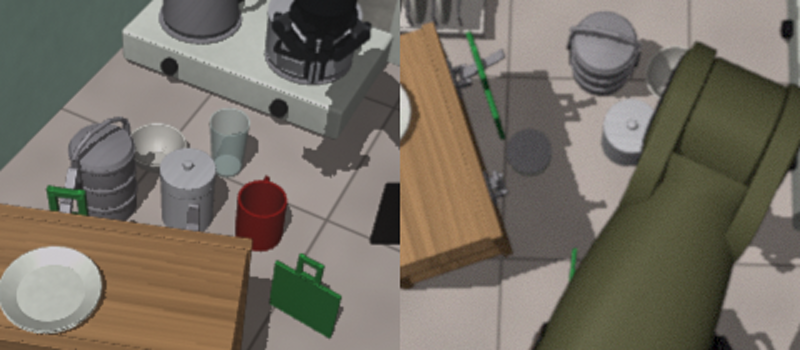

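The used peg's end moved about 3 mm inward and is now flat (top crop (497,185)). The board hangs centred on the spare peg (top crop (485,85)), the bystanders are in place and the arm is clear.

```bash
python3 -c "
from station import robot
print(robot.job_done())"
```

```text
the job is handed in; nothing more can be done
None
```

I handed the job in at about 21.5 s: the spare hook is out at its stop, the green board hangs let go by its slot on it, and the emptied hook is folded flat; nothing else on the counter looked moved in the last pictures, but the hand-in gave no verdict.

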